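# Set the casting flasks over the wax trees

### The arm

A 6-joint arm with a two-finger parallel gripper is mounted at the origin on the work surface. World frame = base frame: x ahead of the robot, y to its left, z up, the work surface at z = 0. Lengths are in m, angles in degrees, forces in N, time in s.
With the tool pointing down it reaches from about 0.3 to 0.75 m from the base axis. Payload 8.5 kg.
Tool frame: the origin (TCP) lies between the finger pads; the fingertips stand 25 mm ahead of it and the grasp point (between the pads) lies 6 mm ahead of it; x points along the fingers, y is the direction in which the jaws open and shut, and the axes are right-handed (so a half turn about x gives the same grasp; the last joint's range is limited). The gripper opens to 85 mm and grips with 20 to 120 N. Pads are 22 mm wide; open, the fingers measure 114 mm over their backs; the gripper's body (76 mm by 85 mm) begins 54 mm behind the grasp point. The pads swing forward as they close: fully open they stand 13 mm farther back than shut.
Start: joints at [64.383, 21.807, 74.336, -0, 83.858, -12.336], TCP at [0.126, 0.535, 0.256] pointing down, gripper open.
Joint ranges: [-178.18, 178.18], [-50.72, 133.34], [12.68, 142.11], [-81.47, 261.47], [9.98, 163.14], [-165.26, 165.26]. Speed limits (degrees/s): [136.94, 136.94, 180, 180, 180, 180].

### API

Orientations are given as a 3x3 rotation matrix whose columns are the frame's x, y, z axes.
In Python, from rig import sensors, get_image, workorder gives the robot as it stands.
- The arm moves only by the tool arm_command, never from a script. Its argument "plan" is a list that holds one entry, the list of rows, each a list of 6 numbers: the shift along the tool's x, y, z in units of 25 mm (1.0 is 25 mm), then the turn, a rotation vector about the tool's x, y, z in units of 6 degrees (1.0 is 6 degrees). In form: [[[dx, dy, dz, ax, ay, az], ...]]. A call has 1 to 10 rows; each row is the pose to reach, as a shift and turn from the pose commanded when the call began, along the tool's axes at that moment; what a row does not reach only later rows make up. A row lasts 1/10 s, in which the tool goes at most 50 mm and 8.59 degrees, less where a joint would pass 70% of its speed; a pose out of reach is approached as far as the arm can. A call with a gripper value outside its range is refused whole. "jaw" is the closure, from 0 (fully open) to 1 (shut), set as the call begins (left out, the last holds). The fingers move at their own pace and stop on an object; "newtons" is the grip in N (left out, the last holds). Time passes only in rows, so rows that repeat a pose let the fingers close. It gives the time, the measured TCP pose, the force and the opening at its end, in the units of the state.
- sensors.observe(): the state, without advancing time (a new reading comes with each control period).
- get_image(name): name is "side" or "top" or "wrist"; returns a dict with "img" (480x640x3 uint8, red, green, blue), "fx", "fy", "cx", "cy" (pixels), "T" (4x4, takes a point from camera to world coordinates). Camera axes: x right, y up, looking along -z (the intrinsics and any distortion apply to the point x, -y, -z); pixel columns grow to the right and rows downward; lengths in m; the calibration is good to about 2 mm. A picture is of the moment at which its call begins. There is no depth.
- workorder.close_job(): hands the job in, once; it reports no verdict.
The state is a dict: "time_s": time; "q": joint angles; "qvel": joint speeds; "joint_efforts": joint torques, N m; "position": TCP position; "tool_rot": TCP orientation; "ft_force": force on the tool from outside, world axes, zero at the start; "wrist_torque": the same for the moment, N m; "grip_width": finger opening in m.
Only numpy, scipy, OpenCV 4.12 (cv2) and the standard library are available. Lean on these libraries where they do the work, as an engineer would, in place of code of your own. Each camera call takes 0.05 s, during which the arm holds its last target. There are 200 camera calls.

### The job

Get the three wax trees ready for pouring: lower each empty steel flask over the tree on the rubber base of its own size (small, medium, large) without knocking the wax, and set it gently down, upright and centred on that base. Leave the bases standing where they are, and do not disturb the flask already filled with white investment, which is setting.

Things in the scene. Friction and masses are not known exactly. Their poses are not given: they have to be found in the camera images.
- flask_small_mid (a point): centre (half-way up, on the axis) of the small casting flask: an empty plain polished-steel tube open at both ends, standing upright on the bench; outside diameter 42 mm, height 50 mm, wall 2.5 mm, about 120 g. z along the tube, up.
- flask_medium_mid (a point): centre (half-way up, on the axis) of the medium casting flask: an empty plain polished-steel tube open at both ends, standing upright on the bench; outside diameter 52 mm, height 60 mm, wall 2.5 mm, about 180 g. z along the tube, up.
- flask_large_mid (a point): centre (half-way up, on the axis) of the large casting flask: an empty plain polished-steel tube open at both ends, standing upright on the bench; outside diameter 62 mm, height 70 mm, wall 2.5 mm, about 260 g. z along the tube, up.
- base_small: the small sprue base, which takes the small flask: a loose round black rubber disc 60 mm in diameter and 8 mm thick, lying on the bench, with a low dome (18 mm across, 6 mm high) and a blue wax tree in the middle. Origin: centre of its underside, z up. The flask's lower rim stands on the flat top, 8 mm above the origin, round the dome.
- tree_small: the blue wax tree (a single upright ring) fixed upright in the middle of the small base and part of it: 19 mm across at its widest, its tip 35 mm above the disc's flat top (43 mm above the base's underside). Origin: on its axis, level with the disc's flat top. Fragile.
- base_medium: the medium sprue base, which takes the medium flask: a loose round black rubber disc 70 mm in diameter and 8 mm thick, lying on the bench, with a low dome (28 mm across, 6 mm high) and a blue wax tree in the middle. Origin: centre of its underside, z up. The flask's lower rim stands on the flat top, 8 mm above the origin, round the dome.
- tree_medium: the blue wax tree (small round studs on side feeders) fixed upright in the middle of the medium base and part of it: 26 mm across at its widest, its tip 45 mm above the disc's flat top (53 mm above the base's underside). Origin: on its axis, level with the disc's flat top. Fragile.
- base_large: the large sprue base, which takes the large flask: a loose round black rubber disc 80 mm in diameter and 8 mm thick, lying on the bench, with a low dome (38 mm across, 6 mm high) and a blue wax tree in the middle. Origin: centre of its underside, z up. The flask's lower rim stands on the flat top, 8 mm above the origin, round the dome.
- tree_large: the blue wax tree (two tiers of ring blanks) fixed upright in the middle of the large base and part of it: 35 mm across at its widest, its tip 54 mm above the disc's flat top (62 mm above the base's underside). Origin: on its axis, level with the disc's flat top. Fragile.
- filled_flask: a flask filled to the brim with white investment, left to set on a black rubber base of its own: one piece, 70 mm in diameter at the base, the flask 52 mm in diameter, 68 mm high overall, flat white top, 0.5 kg. Origin: centre of its underside. Not to be moved.

How it is judged (in metres and radians):
At the end, for the whole second after the job is handed in: Each empty flask stands flat (within 4 mm of seated height) and upright (within 5 degrees) on the base of its own size, round the wax tree, centred within 10 mm, released and at rest; each base is flat and within 40 mm of where it started; the filled flask is within 10 mm of where it started (horizontal distance between flask_small_mid and base_small below 0.01 m and z of flask_small_mid in the frame of base_small between 0.029 and 0.037 m and angle between each of flask_small_mid, base_small, flask_medium_mid, base_medium, flask_large_mid, base_large's own z axis and vertical below 0.09 rad and distance of each of base_small, base_medium, base_large from where it was at the start of the episode below 0.04 m and linear speed of each of flask_small, base_small, flask_medium, base_medium, flask_large, base_large below 0.02 m/s and horizontal distance between flask_medium_mid and base_medium below 0.01 m and z of flask_medium_mid in the frame of base_medium between 0.034 and 0.042 m and horizontal distance between flask_large_mid and base_large below 0.01 m and z of flask_large_mid in the frame of base_large between 0.039 and 0.047 m and distance of filled_flask from where it was at the start of the episode below 0.01 m); the robot touches nothing.
It fails at once if a wax tree is struck or pressed (more than 4 N) (contact force between any of tree_small, tree_medium, tree_large and anything else above 4 N).
It fails at once if a flask is dropped (falls free from more than about 15 mm), or rammed onto its base (more than 100 N) (((linear speed of flask_small above 0.55 m/s and contact force between flask_small and the fingers below 0.1 N) or (linear speed of flask_medium above 0.55 m/s and contact force between flask_medium and the fingers below 0.1 N) or (linear speed of flask_large above 0.55 m/s and contact force between flask_large and the fingers below 0.1 N)) or (contact force between flask_small and base_small above 100 N or contact force between flask_medium and base_medium above 100 N or contact force between flask_large and base_large above 100 N)).
It fails at once if a base is shoved more than 40 mm from where it stood (distance of any of base_small, base_medium, base_large from where it was at the start of the episode above 0.04 m).
It fails at once if the filled flask is moved more than 10 mm or tipped (distance of filled_flask from where it was at the start of the episode above 0.01 m or angle between filled_flask's own z axis and vertical above 0.15 rad).
It also fails if it takes over 93 s, if anything falls off the work surface, if the arm or the gripper's body presses on something with over 40 N, if the wrist force passes 120 N, or if a joint passes its speed limit or range.

## Working session

There is one attempt and no reset: what is moved stays moved. The work goes in short steps, Python scripts to look and compute and a tool call to move; the robot and the scene stay as the last step left them, time stands still between calls to the robot, and variables do not carry over. Pictures are saved under pics/ and viewed, about 12 in all and at most 16, crops included, and the job is handed in when it is done.

Besides the shell and the picture viewer there is one more tool, called as name(argument=value, ...) on one line, values as JSON. arm_command: Moves the arm, as the interface text tells. Its arguments: {"type":"object","properties":{"plan":{"type":"array","items":{"type":"array","items":{"type":"array","items":{"type":"number"}}}},"jaw":{"type":"number"},"newtons":{"type":"number"}},"required":["plan"]}

```bash
mkdir -p pics
cat > h.py <<'E'
import numpy as np, cv2
from rig import sensors, get_image, workorder
def snap(n,f):
    d=get_image(n); cv2.imwrite(f,d['img'][:,:,::-1]); np.savez(f[:-4]+'.npz',**{k:np.array(v) for k,v in d.items() if k!='name'}); return d
def ray(d,u,v):
    T=np.array(d['T']); r=np.array([(u-d['cx'])/d['fx'],-(v-d['cy'])/d['fy'],-1.]); return T[:3,3],T[:3,:3]@r
def pt(d,u,v,z):
    o,r=ray(d,u,v); return o+r*(z-o[2])/r[2]
def proj(d,P):
    T=np.array(d['T']); c=T[:3,:3].T@(np.array(P)-T[:3,3]); return d['cx']+d['fx']*c[0]/-c[2], d['cy']-d['fy']*c[1]/-c[2]
E
python3 - <<'E'
from h import *
for n in('top','side'):
    d=snap(n,f'pics/{n}0.png'); print(n,[k for k in d],d['fx'],d['cx'],d['cy'],np.round(d['T'],3).tolist())
s=sensors.observe(); print(s['time_s'],s['position'],s['tool_rot'],s['grip_width'],s['ft_force'])
E
```

```text
top ['img', 'fx', 'fy', 'cx', 'cy', 'T'] 441.5405873231007 321.6845072589902 238.49438235746553 [[0.022, 0.986, -0.166, 0.375], [-1.0, 0.02, -0.018, -0.004], [-0.015, 0.167, 0.986, 0.947], [0.0, 0.0, 0.0, 1.0]]
side ['img', 'fx', 'fy', 'cx', 'cy', 'T'] 487.27142746413614 324.30232976915613 243.93779337761296 [[0.724, 0.537, -0.432, 0.174], [-0.689, 0.558, -0.462, -0.39], [-0.007, 0.632, 0.775, 0.69], [0.0, 0.0, 0.0, 1.0]]
0.1 [0.12623707 0.53508722 0.25579872] [[-5.75216182e-04  2.29680783e-01  9.73265846e-01]
 [-1.12378627e-03  9.73265244e-01 -2.29681305e-01]
 [-9.99999203e-01 -1.22585920e-03 -3.01725806e-04]] 0.08535898358790515 [0.50820139 0.75944536 0.2081104 ]
```

View pics/top0.png

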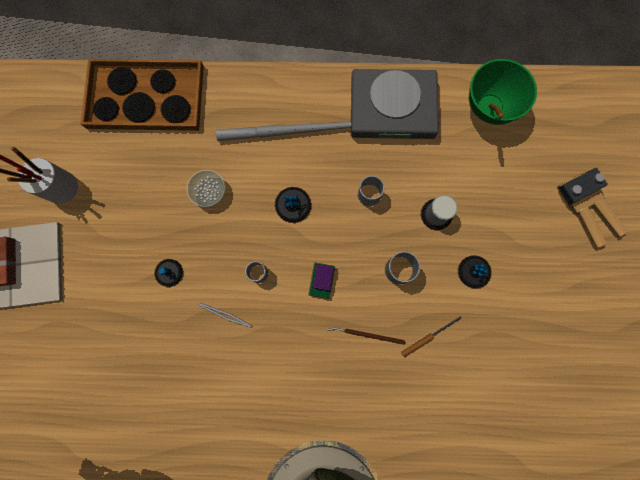

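View pics/side0.png

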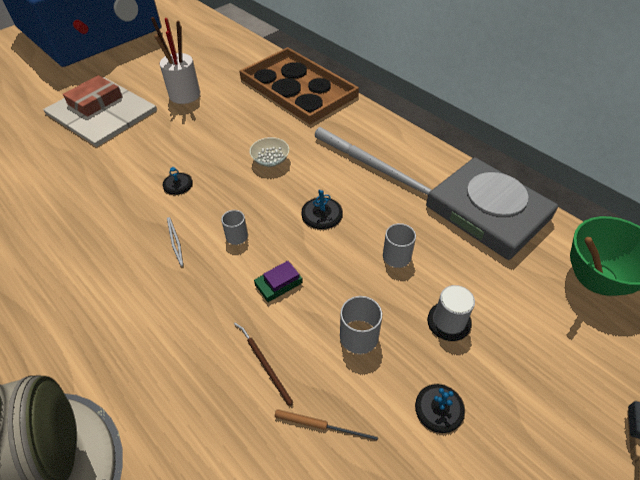

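Run:
```python
import cv2,numpy as np
i=cv2.imread('pics/top0.png')
def c(u,v,w=33,h=33): return cv2.resize(i[v-h:v+h,u-w:u+w],(264,264),interpolation=cv2.INTER_CUBIC)
a=np.hstack([c(169,272),c(293,205),c(475,271)]);b=np.hstack([c(257,272),c(371,191),c(403,268)])
cv2.imwrite('pics/c1.png',np.vstack([a,b]))
j=cv2.imread('pics/side0.png')
```

```text
(no output)
```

View pics/c1.png

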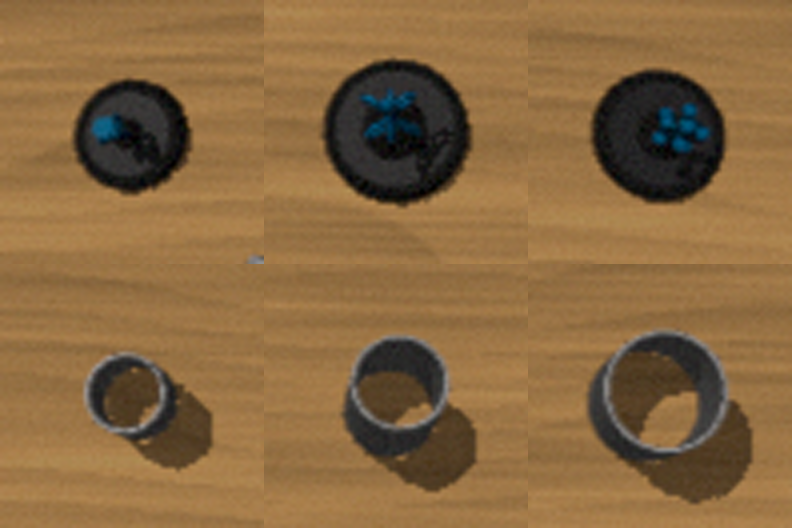

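Run:
```python
from h import *
d=dict(np.load('pics/top0.npz'));s=dict(np.load('pics/side0.npz'))
L=dict(bS=(169,273,.006,.03),bL=(293.1,204.9,.006,.04),bM=(474.7,272,.006,.035),fS=(255.7,271.8,.05,.021),fM=(371.4,187.8,.06,.026),fL=(404.2,266.8,.07,.031))
o={'bS':(19,2,11),'x':0}
img=cv2.imread('pics/side0.png');img=cv2.resize(img,None,fx=2,fy=2)
for k,(u,v,z,r) in L.items():
    P=pt(d,u,v,z); E=pt(d,u+10,v,z); sc=np.linalg.norm(E-P)/10
    print(k,P.round(4),'mm/px',(sc*1000).round(2),'reach',np.hypot(*P[:2]).round(3),'diam px',(2*r/sc).round(1))
    for zz in ([.008,0] if k[0]=='b' else [z,0]):
        c=np.array([proj(s,[P[0]+r*np.cos(t),P[1]+r*np.sin(t),zz]) for t in np.linspace(0,6.28,60)])
        cv2.polylines(img,[np.round(c*2+.5).astype(int)],True,(0,0,255),1)
cv2.imwrite('pics/ov.png',img[280:880,280:1000])
# filled flask
print('filled',pt(d,444,208,.068),pt(d,437,214,.004))
```

```text
bS [0.4522 0.339  0.006 ] mm/px 2.16 reach 0.565 diam px 27.8
bL [0.6072 0.0775 0.006 ] mm/px 2.19 reach 0.612 diam px 36.5
bM [ 0.468  -0.3135  0.006 ] mm/px 2.11 reach 0.563 diam px 33.1
fS [0.4548 0.1454 0.05  ] mm/px 2.04 reach 0.477 diam px 20.5
fM [ 0.6334 -0.0886  0.06  ] mm/px 2.07 reach 0.64 diam px 25.1
fL [ 0.4691 -0.1534  0.07  ] mm/px 1.98 reach 0.494 diam px 31.3
filled [ 0.59116831 -0.23553418  0.068     ] [ 0.59320068 -0.23685555  0.004     ]
```

View pics/ov.png

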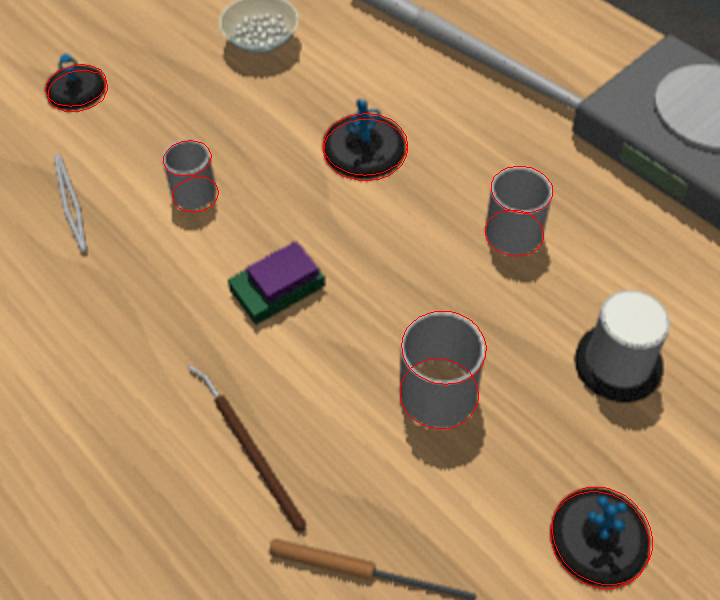

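arm_command(plan=[[[2.2,-12.15,16.37,-2.213,0,0],[2.2,-12.15,16.37,-2.213,0,0],[2.2,-12.15,16.37,-2.213,0,0],[2.2,-12.15,16.37,-2.213,0,0],[2.2,-12.15,16.37,-2.213,0,0],[2.2,-12.15,16.37,-2.213,0,0],[2.2,-12.15,16.37,-2.213,0,0],[2.2,-12.15,16.37,-2.213,0,0],[2.2,-12.15,16.37,-2.213,0,0],[2.2,-12.15,16.37,-2.213,0,0]]], jaw=0, newtons=40)

```text
time_s: 1.1
position: [0.4452, 0.1562, 0.2028]
tool_rot: [[-0.0, 0.0, 1.0], [0.0, 1.0, -0.0], [-1.0, 0.0, -0.0]]
ft_force: [0.4, 1.5, 0.5]
grip_width: 0.0854
```

arm_command(plan=[[[0,0,0,0,0,0],[0,0,0,0,0,0],[0,0,0,0,0,0]]])

```text
time_s: 1.4
position: [0.4437, 0.1587, 0.203]
tool_rot: [[-0.001, -0.001, 1.0], [0.0, 1.0, 0.001], [-1.0, 0.0, -0.001]]
ft_force: [-0.0, -0.2, -0.4]
grip_width: 0.0852
```

Run:
```python
from h import *
d=snap('wrist','pics/w1.png'); s=sensors.observe(); print(s['position'],np.round(d['T'],4).tolist(),d['fx'],d['cx'],d['cy'],s['ft_force'])
P=[.4548,.1454,.05]; print(proj(d,P),proj(d,[.4548,.1454,0]))
for r,z in((.021,.05),(.021,0)):
    c=np.array([proj(d,[P[0]+r*np.cos(t),P[1]+r*np.sin(t),z]) for t in np.linspace(0,6.28,60)])
    i=cv2.imread('pics/w1.png') if z else i
    cv2.polylines(i,[np.round(c).astype(int)],True,(0,0,255),1)
cv2.imwrite('pics/w1o.png',i)
```

```text
[0.44362148 0.15896082 0.20314512] [[-0.0005, -0.9469, -0.3216, 0.3607], [1.0, -0.0004, -0.0002, 0.1583], [0.0001, -0.3216, 0.9469, 0.3206], [0.0, 0.0, 0.0, 1.0]] 407.82943214796853 326.5043999138609 234.40719192861104 [-0.47418706  0.4087298   0.82419075]
(np.float64(308.00354652235166), np.float64(237.37055425885913)) (np.float64(310.62270787340003), np.float64(217.3042343537095))
```

View pics/w1o.png

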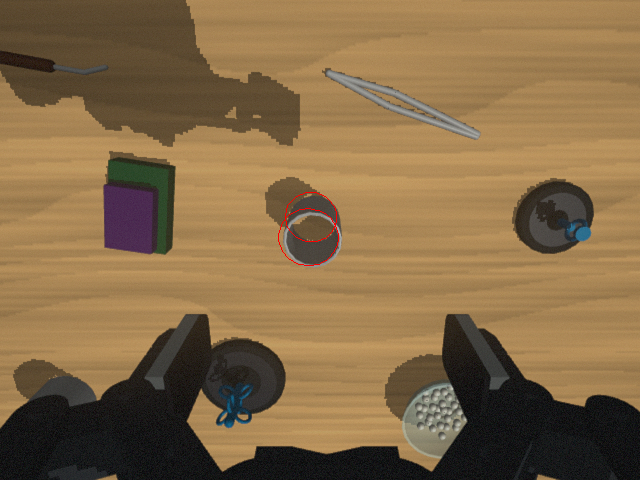

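Run:
```python
from h import *
d=dict(np.load('pics/w1.npz'))
i=cv2.resize(cv2.imread('pics/w1.png'),None,fx=2,fy=2)
for P,r in(((.4522,.339),.03),((.6072,.0775),.04)):
  for z in(.008,0):
    c=np.array([proj(d,[P[0]+r*np.cos(t),P[1]+r*np.sin(t),z]) for t in np.linspace(0,6.28,60)])
    cv2.polylines(i,[np.round(c*2+.5).astype(int)],True,(0,0,255),1)
a=i[330:540,1000:1220]; b=i[640:860,380:600]
cv2.imwrite('pics/w1b.png',np.hstack([cv2.resize(a,(390,400)),cv2.resize(b,(400,400))]))
```

```text
(no output)
```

View pics/w1b.png

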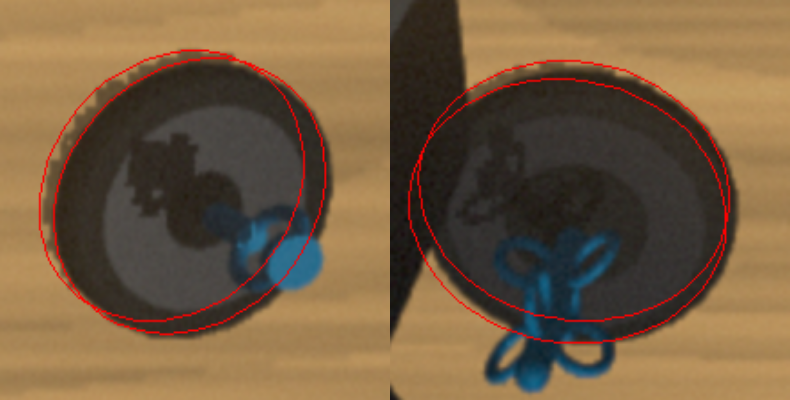

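arm_command(plan=[[[0.8,-0.48,0.44,0,0,0],[2.0,-0.48,0.44,0,0,0],[3.4,-0.48,0.44,0,0,0],[4.8,-0.48,0.44,0,0,0],[5.8,-0.48,0.44,0,0,0],[6.3,-0.48,0.44,0,0,0],[6.52,-0.48,0.44,0,0,0],[6.52,-0.48,0.44,0,0,0],[6.52,-0.48,0.44,0,0,0]]])

```text
time_s: 2.35
position: [0.4555, 0.1466, 0.0408]
tool_rot: [[0.001, -0.001, 1.0], [0.0, 1.0, 0.001], [-1.0, 0.0, 0.001]]
ft_force: [-0.5, 0.1, 0.5]
grip_width: 0.0855
```

arm_command(plan=[[[0,0,0,0,0,0],[0,0,0,0,0,0],[0,0,0,0,0,0],[0,0,0,0,0,0],[0,0,0,0,0,0],[0,0,0,0,0,0],[0,0,0,0,0,0],[0,0,0,0,0,0]]], jaw=0.45)

```text
time_s: 3.15
position: [0.4554, 0.1461, 0.0401]
tool_rot: [[0.0, 0.0, 1.0], [0.0, 1.0, -0.0], [-1.0, 0.0, 0.0]]
ft_force: [1.0, 1.5, 0.9]
grip_width: 0.0468
```

arm_command(plan=[[[0,0,0,0,0,0],[0,0,0,0,0,0],[0,0,0,0,0,0],[0,0,0,0,0,0],[0,0,0,0,0,0]]], jaw=1, newtons=40)

```text
time_s: 3.65
position: [0.4554, 0.1461, 0.0403]
tool_rot: [[0.0, 0.0, 1.0], [0.0, 1.0, -0.0], [-1.0, 0.0, 0.0]]
ft_force: [-1.1, 1.7, 5.8]
grip_width: 0.042
```

Run:
```python
from h import *
d=snap('wrist','pics/w2.png');t=snap('top','pics/t2.png'); s=sensors.observe(); print(s['position'],s['ft_force'],s['grip_width'])
i=cv2.resize(cv2.imread('pics/w2.png')[100:480,120:520],(600,570))
cv2.imwrite('pics/w2c.png',i)
```

```text
[0.45541802 0.14607286 0.04035149] [-0.53825964  0.4652795   6.22564811] 0.04181755251186474
```

View pics/w2c.png

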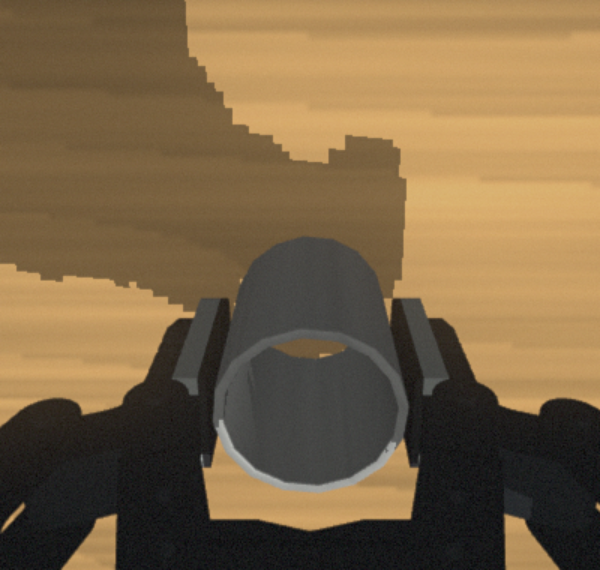

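Run:
```python
from h import *
d=dict(np.load('pics/w2.npz'))
print(pt(d,328,373.5,.05), proj(d,[.4554,.1461,.05]))
for o in(-.021,.021): print(proj(d,[.4554,.1461+o,.05]))
```

```text
[0.4554523  0.14625976 0.05      ] (np.float64(327.4945372034108), np.float64(373.36161932658354))
(np.float64(261.0355508224123), np.float64(373.3738507103216))
(np.float64(393.9567645078705), np.float64(373.34938734637257))
```

arm_command(plan=[[[-0.3,0,0,0,0,0],[-1.0,0,0,0,0,0],[-2.0,0,0,0,0,0],[-3.0,0,0,0,0,0],[-3.6,0,0,0,0,0],[-3.6,0,0,0,0,0]]])

```text
time_s: 4.35
position: [0.456, 0.1461, 0.1319]
tool_rot: [[0.004, -0.0, 1.0], [0.0, 1.0, 0.0], [-1.0, 0.0, 0.004]]
ft_force: [0.4, -0.5, -1.4]
grip_width: 0.0415
```

arm_command(plan=[[[0,0.5,-0.01,0,0,0],[0,1.5,-0.02,0,0,0],[0,2.6,-0.05,0,0,0],[0,3.8,-0.07,0,0,0],[0,5.0,-0.1,0,0,0],[0,6.2,-0.11,0,0,0],[0,7.1,-0.13,0,0,0],[0,7.6,-0.13,0,0,0],[0,7.76,-0.13,0,0,0],[0,7.76,-0.13,0,0,0]]])

```text
time_s: 5.35
position: [0.4518, 0.3401, 0.1294]
tool_rot: [[-0.001, -0.0, 1.0], [-0.001, 1.0, 0.0], [-1.0, -0.001, -0.001]]
ft_force: [-0.4, -1.0, -2.1]
grip_width: 0.0419
```

arm_command(plan=[[[0,0,0,0,0,0],[0,0,0,0,0,0]]])

```text
time_s: 5.55
position: [0.4523, 0.3393, 0.1301]
tool_rot: [[-0.0, 0.001, 1.0], [-0.0, 1.0, -0.001], [-1.0, -0.0, -0.0]]
ft_force: [-0.3, -0.5, -0.7]
grip_width: 0.0417
```

Run:
```python
from h import *
s=sensors.observe(); print(s['position'],s['tool_rot'],s['grip_width'])
t=snap('side','pics/s3.png');d=snap('wrist','pics/w3.png')
P=[.4522,.340]
iw=cv2.resize(cv2.imread('pics/w3.png'),None,fx=2,fy=2);is_=cv2.resize(cv2.imread('pics/s3.png'),None,fx=4,fy=4)
for im,cam,k in((iw,d,2),(is_,t,4)):
  for r,z in((.03,.008),(.03,0)):
    c=np.array([proj(cam,[P[0]+r*np.cos(a),P[1]+r*np.sin(a),z]) for a in np.linspace(0,6.28,60)])
    cv2.polylines(im,[np.round(c*k+k/2-.5).astype(int)],True,(0,0,255),1)
cv2.imwrite('pics/c3.png',np.hstack([cv2.resize(iw[100:960,240:1040],(465,500)),is_[4*105:4*105+500,4*177-160:4*177+160]]))
```

```text
[0.45228286 0.33929735 0.13007145] [[-1.93342042e-04  1.22018158e-03  9.99999237e-01]
 [-2.16727646e-04  9.99999232e-01 -1.22022348e-03]
 [-9.99999958e-01 -2.16963401e-04 -1.93077447e-04]] 0.04167923416199743
```

View pics/c3.png

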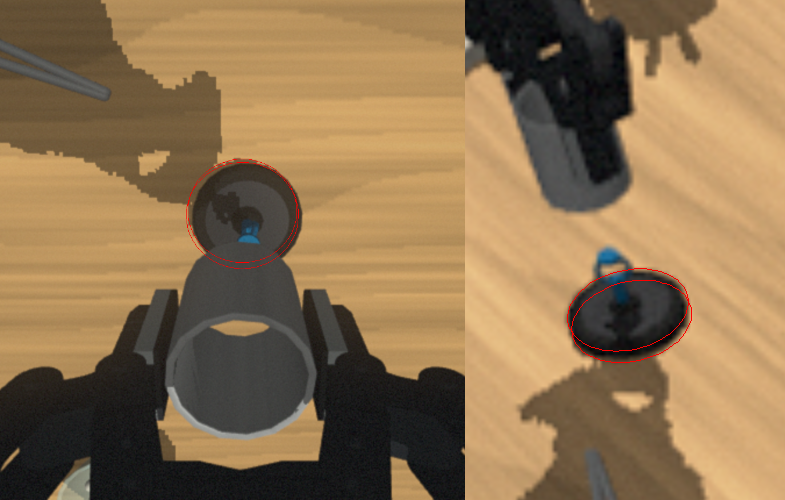

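arm_command(plan=[[[0.3,0.07,0,0,0,0],[0.8,0.07,0,0,0,0],[1.4,0.07,0,0,0,0],[2.0,0.07,0,0,0,0],[2.5,0.07,0,0,0,0],[2.9,0.07,0,0,0,0],[3.1,0.07,0,0,0,0],[3.16,0.07,0,0,0,0],[3.16,0.07,0,0,0,0]]])

```text
time_s: 6.55
position: [0.4523, 0.3419, 0.0512]
tool_rot: [[0.0, 0.0, 1.0], [0.0, 1.0, -0.0], [-1.0, 0.0, 0.0]]
ft_force: [0.8, 0.0, -1.7]
grip_width: 0.0415
```

arm_command(plan=[[[0.05,0,0,0,0,0],[0.09,0,0,0,0,0],[0.11,0,0,0,0,0],[0.13,0,0,0,0,0],[0.13,0,0,0,0,0],[0.13,0,0,0,0,0]]])

```text
time_s: 7.15
position: [0.4522, 0.3419, 0.0484]
tool_rot: [[0.001, -0.0, 1.0], [0.0, 1.0, 0.0], [-1.0, 0.0, 0.001]]
ft_force: [-2.5, -0.4, 5.8]
grip_width: 0.0419
```

arm_command(plan=[[[0,0,0,0,0,0],[0,0,0,0,0,0],[0,0,0,0,0,0],[0,0,0,0,0,0],[0,0,0,0,0,0]]], jaw=0)

```text
time_s: 7.65
position: [0.4521, 0.3419, 0.0477]
tool_rot: [[-0.0, 0.0, 1.0], [-0.0, 1.0, -0.0], [-1.0, -0.0, -0.0]]
ft_force: [0.3, -0.1, -0.9]
grip_width: 0.0852
```

arm_command(plan=[[[-0.3,0,0,0,0,0],[-1,0,0,0,0,0],[-2,0,0,0,0,0],[-3.2,0,0,0,0,0],[-4.4,0,0,0,0,0],[-5.4,0,0,0,0,0],[-6,0,0,0,0,0],[-6,0,0,0,0,0]]])

```text
time_s: 8.45
position: [0.4527, 0.3422, 0.2004]
tool_rot: [[0.004, -0.0, 1.0], [0.002, 1.0, 0.0], [-1.0, 0.002, 0.004]]
ft_force: [0.4, 0.4, 0.0]
grip_width: 0.0853
```

Run:
```python
from h import *
s=sensors.observe(); print(s['position'],s['grip_width'],s['ft_force'])
d=snap('wrist','pics/w4.png');t=snap('side','pics/s4.png')
a=cv2.imread('pics/w4.png');b=cv2.imread('pics/s4.png')
cv2.imwrite('pics/c4.png',np.hstack([cv2.resize(a[150:350,220:420],(400,400),interpolation=2),cv2.resize(b[130:230,125:225],(400,400),interpolation=2)]))
```

```text
[0.45273513 0.34219032 0.200396  ] 0.08528162344542846 [0.40467937 0.41068055 0.0409029 ]
```

View pics/c4.png

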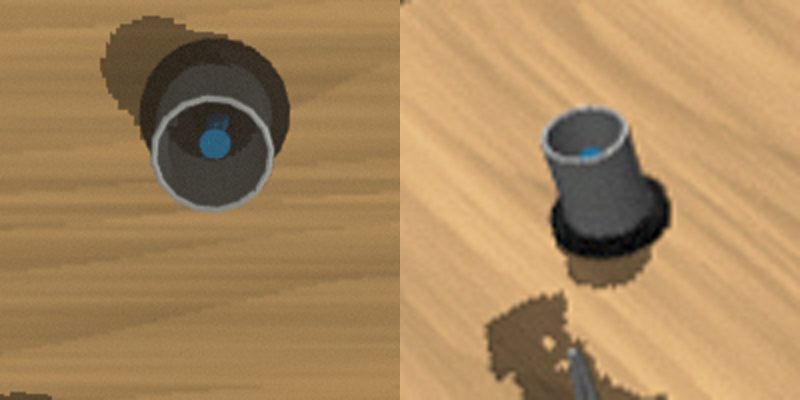

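arm_command(plan=[[[0,-0.8,0.05,0,0,0],[0,-2.4,0.1,0,0,0],[0,-4.4,0.2,0,0,0],[0,-6.4,0.3,0,0,0],[0,-8.4,0.4,0,0,0],[0,-10.4,0.5,0,0,0],[0,-12.4,0.6,0,0,0],[0,-14.4,0.66,0,0,0],[0,-16.4,0.66,0,0,0],[0,-18.0,0.66,0,0,0]]])

```text
time_s: 9.55
position: [0.4678, -0.1105, 0.1967]
tool_rot: [[-0.002, 0.001, 1.0], [0.001, 1.0, -0.001], [-1.0, 0.001, -0.002]]
ft_force: [0.7, 0.0, -0.8]
grip_width: 0.0855
```

arm_command(plan=[[[0,-1.2,0,0,0,0],[0,-1.8,0,0,0,0],[0,-1.8,0,0,0,0],[0,-1.8,0,0,0,0],[0,-1.8,0,0,0,0]]])

```text
time_s: 10.05
position: [0.4685, -0.1517, 0.1976]
tool_rot: [[-0.001, -0.002, 1.0], [0.001, 1.0, 0.002], [-1.0, 0.001, -0.001]]
ft_force: [0.4, 0.1, 0.2]
grip_width: 0.0853
```

```bash
cat >> h.py <<'E'
def over(f,d,items,k=2):
    im=cv2.resize(cv2.imread(f),None,fx=k,fy=k)
    for x,y,r,z in items:
        c=np.array([proj(d,[x+r*np.cos(a),y+r*np.sin(a),z]) for a in np.linspace(0,6.28,60)])
        cv2.polylines(im,[np.round(c*k+k/2-.5).astype(int)],True,(0,0,255),1)
    return im
E
python3 - <<'E'
from h import *
s=sensors.observe(); print(s['position'],s['grip_width'])
d=snap('wrist','pics/w5.png')
im=over('pics/w5.png',d,[(.4691,-.1534,.031,.07),(.4691,-.1534,.031,0),(.468,-.3135,.035,.008),(.468,-.3135,.035,0),(.6334,-.0886,.026,.06)])
print(proj(d,[.4691,-.1534,.07]),proj(d,[.468,-.3135,.008]))
cv2.imwrite('pics/c5.png',cv2.resize(im[260:900,:1000],(800,512)))
E
```

```text
[ 0.46851417 -0.15173515  0.19762926] 0.08528614592877544
(np.float64(324.2689930271759), np.float64(234.84322350266223)) (np.float64(118.83631187286991), np.float64(207.57154391620605))
```

View pics/c5.png

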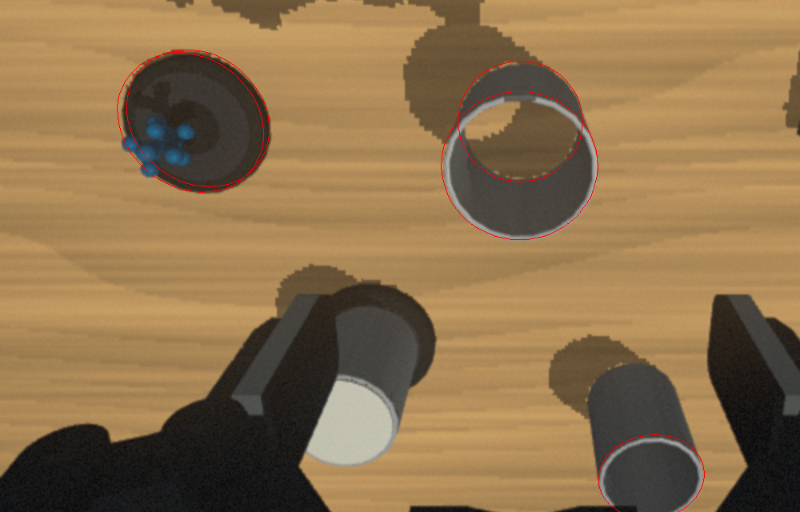

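arm_command(plan=[[[0.6,-0.06,0.02,0,0,0],[1.6,-0.06,0.02,0,0,0],[2.8,-0.06,0.02,0,0,0],[3.9,-0.06,0.02,0,0,0],[4.8,-0.06,0.02,0,0,0],[5.5,-0.06,0.02,0,0,0],[5.83,-0.06,0.02,0,0,0],[5.83,-0.06,0.02,0,0,0],[5.83,-0.06,0.02,0,0,0]]])

```text
time_s: 11.0
position: [0.4695, -0.1545, 0.0528]
tool_rot: [[0.001, -0.001, 1.0], [-0.001, 1.0, 0.001], [-1.0, -0.001, 0.001]]
ft_force: [-0.1, -0.1, 0.2]
grip_width: 0.0851
```

arm_command(plan=[[[0,0,0,0,0,0],[0,0,0,0,0,0],[0,0,0,0,0,0],[0,0,0,0,0,0],[0,0,0,0,0,0],[0,0,0,0,0,0],[0,0,0,0,0,0],[0,0,0,0,0,0]]], jaw=0.25)

```text
time_s: 11.8
position: [0.4691, -0.1546, 0.0521]
tool_rot: [[-0.0, 0.0, 1.0], [0.0, 1.0, -0.0], [-1.0, 0.0, -0.0]]
ft_force: [0.2, 1.4, 1.5]
grip_width: 0.0639
```

arm_command(plan=[[[0,0,0,0,0,0],[0,0,0,0,0,0],[0,0,0,0,0,0],[0,0,0,0,0,0],[0,0,0,0,0,0]]], jaw=1, newtons=45)

```text
time_s: 12.3
position: [0.4691, -0.1546, 0.0524]
tool_rot: [[0.0, 0.0, 1.0], [-0.0, 1.0, -0.0], [-1.0, -0.0, 0.0]]
ft_force: [-0.9, 1.6, 5.8]
grip_width: 0.0608
```

arm_command(plan=[[[-0.3,0,0,0,0,0],[-1.0,0,0,0,0,0],[-2.0,0,0,0,0,0],[-3.0,0,0,0,0,0],[-3.8,0,0,0,0,0],[-4.1,0,0,0,0,0],[-4.1,0,0,0,0,0],[-4.1,0,0,0,0,0]]])

```text
time_s: 13.1
position: [0.4687, -0.1545, 0.1537]
tool_rot: [[-0.001, 0.0, 1.0], [0.001, 1.0, -0.0], [-1.0, 0.001, -0.001]]
ft_force: [-0.4, 0.7, -3.0]
grip_width: 0.0607
```

arm_command(plan=[[[0,0.4,0.23,0,0,0],[0,1.3,0.75,0,0,0],[0,2.5,1.5,0,0,0],[0,3.9,2.3,0,0,0],[0,5.3,3.15,0,0,0],[0,6.7,4.0,0,0,0],[0,8.0,4.75,0,0,0],[0,8.9,5.3,0,0,0],[0,9.3,5.5,0,0,0],[0,9.33,5.52,0,0,0]]])

```text
time_s: 14.1
position: [0.607, 0.0801, 0.1535]
tool_rot: [[-0.002, -0.002, 1.0], [0.0, 1.0, 0.002], [-1.0, 0.0, -0.002]]
ft_force: [0.5, 1.2, -1.8]
grip_width: 0.0607
```

arm_command(plan=[[[0,0,0,0,0,0],[0,0,0,0,0,0],[0,0,0,0,0,0]]])

```text
time_s: 14.4
position: [0.6068, 0.0776, 0.1547]
tool_rot: [[-0.0, 0.001, 1.0], [-0.0, 1.0, -0.001], [-1.0, -0.0, -0.0]]
ft_force: [-0.4, -0.2, -2.1]
grip_width: 0.0615
```

Run:
```python
from h import *
s=sensors.observe(); print(s['position'],s['grip_width'],s['ft_force'])
d=snap('wrist','pics/w6.png');t=snap('side','pics/s6.png')
I=[(.6072,.0785,.04,.008),(.6072,.0785,.04,0)]
p=s['position']; F=[(p[0],p[1],.031,p[2]-.052),(p[0],p[1],.031,p[2]+.018)]
a=over('pics/w6.png',d,I+F[1:]);b=over('pics/s6.png',t,I+F)
cv2.imwrite('pics/c6.png',np.hstack([cv2.resize(a[160:960,240:1040],(400,400)),b[120:520,440:840]]))
```

```text
[0.60683913 0.07764948 0.15469573] 0.0614637857390049 [-0.43885122 -0.18681349 -2.07085879]
```

View pics/c6.png

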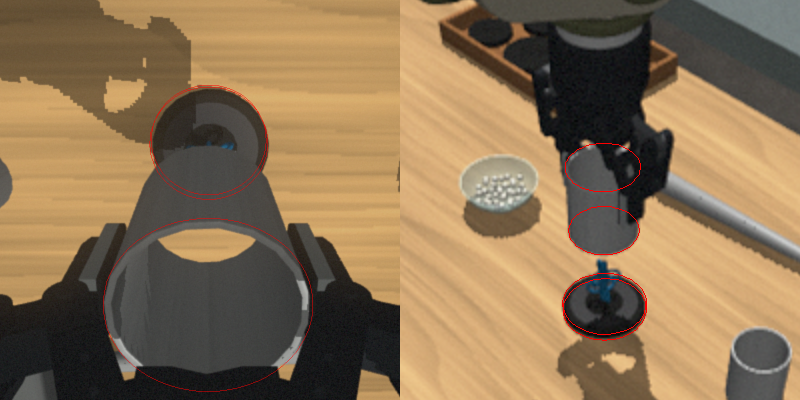

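arm_command(plan=[[[0.3,0.05,0,0,0,0],[0.8,0.05,0,0,0,0],[1.4,0.05,0,0,0,0],[2.0,0.05,0,0,0,0],[2.6,0.05,0,0,0,0],[3.1,0.05,0,0,0,0],[3.5,0.05,0,0,0,0],[3.67,0.05,0,0,0,0],[3.67,0.05,0,0,0,0],[3.67,0.05,0,0,0,0]]])

```text
time_s: 15.5
position: [0.6074, 0.0799, 0.0633]
tool_rot: [[0.001, 0.0, 1.0], [-0.0, 1.0, -0.0], [-1.0, -0.0, 0.001]]
ft_force: [0.2, -0.0, -2.5]
grip_width: 0.0612
```

arm_command(plan=[[[0.05,0,0,0,0,0],[0.08,0,0,0,0,0],[0.1,0,0,0,0,0],[0.12,0,0,0,0,0],[0.12,0,0,0,0,0],[0.12,0,0,0,0,0]]])

```text
time_s: 16.1
position: [0.6072, 0.0799, 0.0605]
tool_rot: [[0.001, 0.0, 1.0], [-0.0, 1.0, -0.0], [-1.0, -0.0, 0.001]]
ft_force: [-1.8, -0.5, 6.0]
grip_width: 0.0615
```

Seated (force −2.5 → +6 N). Release and rise.

arm_command(plan=[[[0,0,0,0,0,0],[0,0,0,0,0,0],[0,0,0,0,0,0],[0,0,0,0,0,0],[0,0,0,0,0,0]]], jaw=0)

```text
time_s: 16.6
position: [0.6071, 0.0798, 0.0598]
tool_rot: [[-0.0, 0.0, 1.0], [-0.0, 1.0, -0.0], [-1.0, -0.0, -0.0]]
ft_force: [0.1, 0.6, 1.0]
grip_width: 0.0852
```

arm_command(plan=[[[-0.3,0,0,0,0,0],[-1,0,0,0,0,0],[-2,0,0,0,0,0],[-3.2,0,0,0,0,0],[-4.4,0,0,0,0,0],[-5.2,0,0,0,0,0],[-5.5,0,0,0,0,0]]])

```text
time_s: 17.3
position: [0.6077, 0.0798, 0.2001]
tool_rot: [[0.004, 0.0, 1.0], [-0.0, 1.0, -0.0], [-1.0, -0.0, 0.004]]
ft_force: [-0.2, 0.4, 0.5]
grip_width: 0.0856
```

arm_command(plan=[[[0,-0.5,0.08,0,0,0],[0,-1.5,0.2,0,0,0],[0,-2.8,0.4,0,0,0],[0,-4.2,0.7,0,0,0],[0,-5.4,0.9,0,0,0],[0,-6.3,1.05,0,0,0],[0,-6.7,1.05,0,0,0],[0,-6.7,1.05,0,0,0],[0,-6.7,1.05,0,0,0]]])

```text
time_s: 18.2
position: [0.633, -0.087, 0.1968]
tool_rot: [[-0.001, -0.0, 1.0], [0.001, 1.0, 0.0], [-1.0, 0.001, -0.001]]
ft_force: [0.7, 0.0, -0.2]
grip_width: 0.0855
```

Run:
```python
from h import *
s=sensors.observe(); print(s['position'],s['grip_width'],s['ft_force'])
d=snap('wrist','pics/w7.png');t=snap('side','pics/s7.png')
a=over('pics/w7.png',d,[(.6334,-.0886,.026,.06),(.6334,-.0886,.026,0)]);b=over('pics/s7.png',t,[(.6334,-.0886,.026,.06)])
cv2.imwrite('pics/c7.png',np.hstack([cv2.resize(a[160:960,240:1040],(400,400)),b[280:680,500:900]]))
```

```text
[ 0.63300799 -0.087044    0.19679826] 0.08554565045372944 [ 0.74710995  0.04655941 -0.15040189]
```

View pics/c7.png

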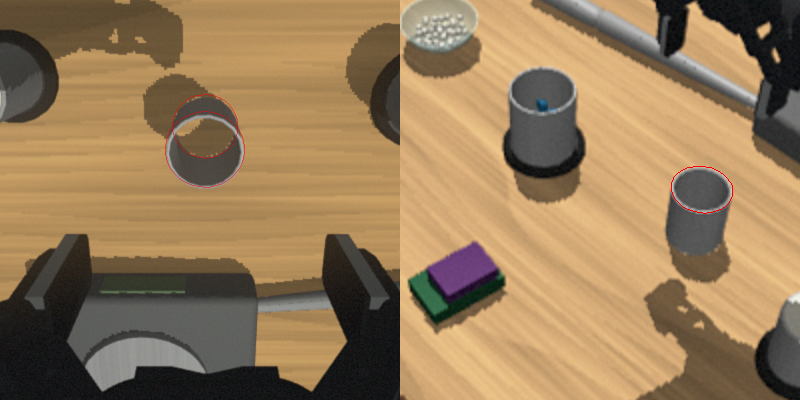

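arm_command(plan=[[[0.6,-0.05,0.02,0,0,0],[1.6,-0.05,0.02,0,0,0],[2.8,-0.05,0.02,0,0,0],[4.0,-0.05,0.02,0,0,0],[5.0,-0.05,0.02,0,0,0],[5.7,-0.05,0.02,0,0,0],[6.03,-0.05,0.02,0,0,0],[6.03,-0.05,0.02,0,0,0],[6.03,-0.05,0.02,0,0,0]]])

```text
time_s: 19.2
position: [0.6343, -0.0886, 0.0476]
tool_rot: [[0.001, -0.001, 1.0], [-0.0, 1.0, 0.001], [-1.0, -0.0, 0.001]]
ft_force: [-0.8, 0.3, -0.1]
grip_width: 0.0853
```

arm_command(plan=[[[0,0,0,0,0,0],[0,0,0,0,0,0],[0,0,0,0,0,0],[0,0,0,0,0,0],[0,0,0,0,0,0],[0,0,0,0,0,0],[0,0,0,0,0,0],[0,0,0,0,0,0]]], jaw=0.36)

```text
time_s: 20.0
position: [0.6338, -0.0889, 0.0466]
tool_rot: [[-0.0, 0.0, 1.0], [-0.0, 1.0, -0.0], [-1.0, -0.0, -0.0]]
ft_force: [-0.2, 0.4, 0.7]
grip_width: 0.0548
```

arm_command(plan=[[[0,0,0,0,0,0],[0,0,0,0,0,0],[0,0,0,0,0,0],[0,0,0,0,0,0],[0,0,0,0,0,0]]], jaw=1, newtons=45)

```text
time_s: 20.5
position: [0.634, -0.0889, 0.0469]
tool_rot: [[0.001, 0.0, 1.0], [-0.0, 1.0, -0.0], [-1.0, -0.0, 0.001]]
ft_force: [-0.1, -0.4, 5.0]
grip_width: 0.0513
```

arm_command(plan=[[[-0.3,0,0,0,0,0],[-1.0,0,0,0,0,0],[-2.0,0,0,0,0,0],[-3.1,0,0,0,0,0],[-4.2,0,0,0,0,0],[-5.0,0,0,0,0,0],[-5.4,0,0,0,0,0],[-5.4,0,0,0,0,0]]])

```text
time_s: 21.3
position: [0.634, -0.0889, 0.1824]
tool_rot: [[0.001, -0.0, 1.0], [-0.0, 1.0, 0.0], [-1.0, -0.0, 0.001]]
ft_force: [0.0, 0.7, -1.8]
grip_width: 0.0516
```

arm_command(plan=[[[0,0,-0.4,0,0,0],[0,0,-1.3,0,0,0],[0,0,-2.6,0,0,0],[0,-0.3,-4.0,0,0,0],[0,-1.0,-5.2,0,0,0],[0,-2.0,-6.1,0,0,0],[0,-3.2,-6.5,0,0,0],[0,-4.5,-6.64,0,0,0],[0,-5.8,-6.64,0,0,0],[0,-7.0,-6.64,0,0,0]]])

```text
time_s: 22.3
position: [0.4671, -0.265, 0.1802]
tool_rot: [[-0.002, 0.001, 1.0], [0.002, 1.0, -0.001], [-1.0, 0.002, -0.002]]
ft_force: [0.7, -0.2, -2.2]
grip_width: 0.0512
```

arm_command(plan=[[[0.3,-1.0,0,0,0,0],[0.7,-1.7,0,0,0,0],[1.0,-1.98,0,0,0,0],[1.2,-1.98,0,0,0,0],[1.2,-1.98,0,0,0,0],[1.2,-1.98,0,0,0,0]]])

```text
time_s: 22.9
position: [0.468, -0.3124, 0.1517]
tool_rot: [[-0.0, -0.001, 1.0], [0.0, 1.0, 0.001], [-1.0, 0.0, -0.0]]
ft_force: [0.2, 0.3, -2.1]
grip_width: 0.0512
```

Run:
```python
from h import *
s=sensors.observe(); print(s['position'],s['grip_width'],s['ft_force'])
d=snap('wrist','pics/w8.png');t=snap('side','pics/s8.png')
I=[(.468,-.3133,.035,.008),(.468,-.3133,.035,0)]
p=s['position']; F=[(p[0],p[1],.026,p[2]-.0467),(p[0],p[1],.026,p[2]+.0133)]
a=over('pics/w8.png',d,I+F[1:]);b=over('pics/s8.png',t,I+F)
cv2.imwrite('pics/c8.png',np.hstack([cv2.resize(a[160:960,240:1040],(400,400)),b[500:900,680:1080]]))
```

```text
[ 0.46801033 -0.31238244  0.15171559] 0.0512061142637218 [ 0.18199781  0.32409282 -2.06989565]
```

View pics/c8.png

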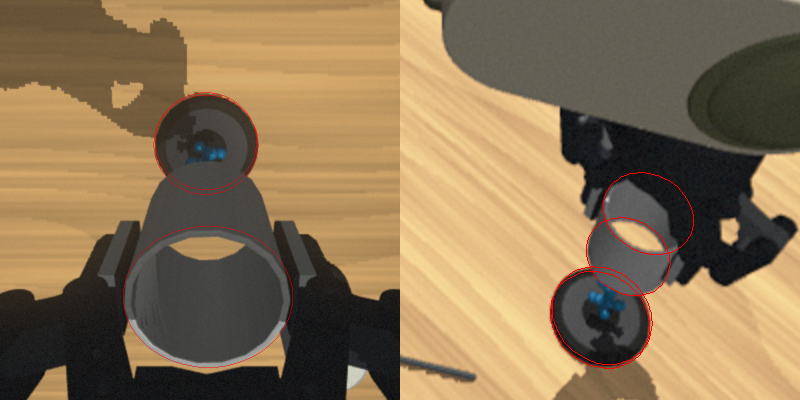

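arm_command(plan=[[[0.3,0,0,0,0,0],[0.8,0,0,0,0,0],[1.4,0,0,0,0,0],[2.0,0,0,0,0,0],[2.6,0,0,0,0,0],[3.1,0,0,0,0,0],[3.55,0,0,0,0,0],[3.75,0,0,0,0,0],[3.75,0,0,0,0,0],[3.75,0,0,0,0,0]]])

```text
time_s: 24.0
position: [0.468, -0.3135, 0.0582]
tool_rot: [[0.001, -0.0, 1.0], [-0.001, 1.0, 0.0], [-1.0, -0.001, 0.001]]
ft_force: [-1.1, 0.0, -1.9]
grip_width: 0.0512
```

arm_command(plan=[[[0.04,0,0,0,0,0],[0.07,0,0,0,0,0],[0.1,0,0,0,0,0],[0.12,0,0,0,0,0],[0.12,0,0,0,0,0],[0.12,0,0,0,0,0]]])

```text
time_s: 24.6
position: [0.4679, -0.3134, 0.0549]
tool_rot: [[0.0, -0.0, 1.0], [-0.0, 1.0, 0.0], [-1.0, -0.0, 0.0]]
ft_force: [-0.4, 0.2, -0.4]
grip_width: 0.0512
```

arm_command(plan=[[[0.02,0,0,0,0,0],[0.03,0,0,0,0,0],[0.03,0,0,0,0,0]]])

```text
time_s: 24.9
position: [0.4679, -0.3134, 0.0549]
tool_rot: [[0.0, -0.0, 1.0], [-0.0, 1.0, 0.0], [-1.0, -0.0, 0.0]]
ft_force: [-2.0, 0.5, 6.9]
grip_width: 0.0514
```

arm_command(plan=[[[0,0,0,0,0,0],[0,0,0,0,0,0],[0,0,0,0,0,0],[0,0,0,0,0,0],[0,0,0,0,0,0]]], jaw=0)

```text
time_s: 25.4
position: [0.4679, -0.3134, 0.054]
tool_rot: [[0.0, 0.0, 1.0], [0.0, 1.0, -0.0], [-1.0, 0.0, 0.0]]
ft_force: [-0.3, -0.4, -0.4]
grip_width: 0.0851
```

arm_command(plan=[[[-0.3,0,0,0,0,0],[-1,0,0,0,0,0],[-2,0,0,0,0,0],[-3.2,0,0,0,0,0],[-4.4,0,0,0,0,0],[-5.6,0,-0.8,0,0,0],[-6,0,-2.0,0,0,0],[-6,0,-2.8,0,0,0],[-6,0,-2.8,0,0,0],[-6,0,-2.8,0,0,0]]])

```text
time_s: 26.4
position: [0.398, -0.3135, 0.2045]
tool_rot: [[0.001, 0.001, 1.0], [-0.001, 1.0, -0.001], [-1.0, -0.001, 0.001]]
ft_force: [0.2, 0.2, 0.4]
grip_width: 0.0854
```

Run:
```python
from h import *
s=sensors.observe(); print(s['time_s'],s['position'],s['grip_width'],s['ft_force'])
t=snap('top','pics/t9.png');w=snap('side','pics/s9.png')
B=[(.4522,.3415,.021,.058),(.6072,.0790,.031,.078),(.468,-.3133,.026,.068)]
a=over('pics/t9.png',t,[],4);b=over('pics/s9.png',w,[],4)
f=lambda im,c,P: (lambda u,v: im[int(v*4)-130:int(v*4)+130,int(u*4)-130:int(u*4)+130])(*proj(c,[P[0],P[1],.03]))
cv2.imwrite('pics/c9.png',np.vstack([np.hstack([f(a,t,P) for P in B]),np.hstack([f(b,w,P) for P in B])]))
# filled flask movement: image difference around it
for n,k in(('top','t9'),('side','s9')):
    A=cv2.imread(f'pics/{n}0.png').astype(int);C=cv2.imread(f'pics/{k}.png').astype(int);c=t if n=='top' else w
    u,v=map(int,proj(c,[.592,-.236,.04])); print(n,np.abs(A-C)[v-25:v+25,u-22:u+22].mean())
```

```text
26.4 [ 0.39804735 -0.31353692  0.20454413] 0.08543961660362284 [0.2319122  0.17790753 0.44456782]
top 5.704545454545454
side 84.73
```

View pics/c9.png

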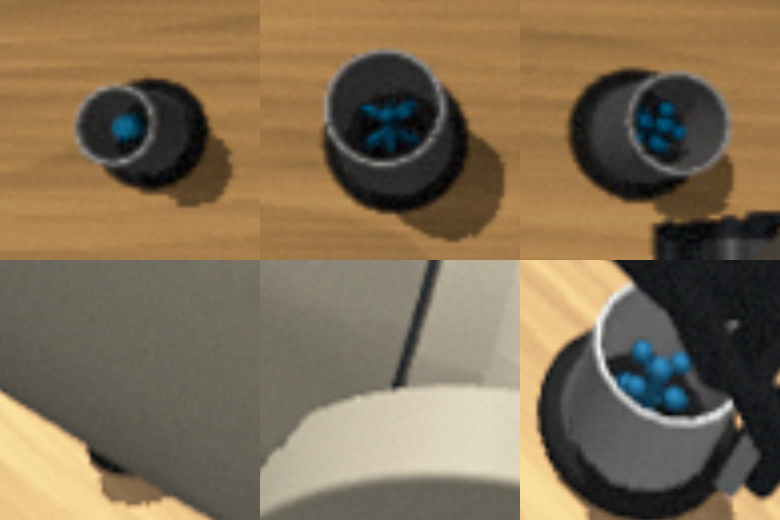

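Run:
```python
from h import *
t=dict(np.load('pics/t9.npz'))
for n,P,rim,base,z in(('S',(.4522,.3415),(116,124.5),(153,134),.058),('L',(.6072,.079),(126.5,108.5),(136,140),.078),('M',(.468,-.3133),(159.5,123.5),(116,134),.068)):
    u,v=proj(t,[*P,.03]);U=int(u*4)-130;V=int(v*4)-130
    g=lambda c,z:pt(t,(U+c[0])/4-.375,(V+c[1])/4-.375,z)[:2]
    r,b=g(rim,z),g(base,.006);print(n,r.round(4),b.round(4),'offset mm',(np.linalg.norm(r-b)*1000).round(1))
A=cv2.imread('pics/top0.png').astype(int);C=cv2.imread('pics/t9.png').astype(int)
for o in(A,C):
    m=(o[150:260,415:465].min(2)>150);ys,xs=np.nonzero(m);print(xs.mean()+415,ys.mean()+150,m.sum())
workorder.close_job()
```

```text
S [0.4536 0.3396] [0.4535 0.3394] offset mm 0.3
L [0.6074 0.0776] [0.6089 0.0786] offset mm 1.8
M [ 0.4688 -0.3142] [ 0.4694 -0.3128] offset mm 1.5
444.37617554858934 206.70219435736678 319
444.10913705583755 206.59390862944161 394
the job is handed in; nothing more can be done
```

I set all three flasks over their own trees and bases, let go of them, and handed the job in about 26 s into the 93 s allowed. The hand-in reports no verdict, so what follows is from my own last checks:

- **Centring:** in the last top picture the flasks sit about 0.3 mm (small), 1.5 mm (medium) and 1.8 mm (large) off their base centres; the limit is 10 mm.
- **Bases:** they show no real movement, within the 2–3 mm that the cameras can resolve.
- **Setting down:** the wrist force rose to only about 6–7 N as each flask touched down. Each stopped at the height expected for standing 8 mm up, on the disc.
- **Wax:** the trees look untouched in the pictures, but I had no direct reading of contact force on them.
- **Filled flask:** its white top stayed within about 0.3 px (under 1 mm) in the top picture.
- **Robot:** the arm was clear of everything at the end, with the gripper open.

**Disagreements and gaps:** the top and wrist cameras differed by 2–3 mm in y near the small flask and base, so I aimed between them and nearer the wrist reading. In the final side view the arm hid the small and large flasks. I had already seen those two standing upright in earlier side views, just after I released them.

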